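# Release a cased model truck from its dock and stand it on the display riser

## Robot

A 6-joint arm with a two-finger parallel gripper is mounted at the origin on the work surface. World frame = base frame: x ahead of the robot, y to its left, z up, the work surface at z = 0. Lengths are in m, angles in degrees, forces in N, time in s.
With the tool pointing down it reaches from about 0.25 to 0.725 m from the base axis. Payload 9.7 kg.
Tool frame: the origin (TCP) lies at the very end of the fingers, on their centre line; the grasp point (between the pads) lies 19 mm behind it; z points along the fingers, y is the line along which they close (so a half turn about z gives the same grasp; the last joint's range is limited). The gripper opens to 85 mm and grips with 20 to 120 N. Pads are 22 mm wide; open, the fingers measure 114 mm over their backs; the gripper's body (76 mm by 85 mm) begins 54 mm behind the grasp point. The pads swing forward as they close: fully open they stand 13 mm farther back than shut.
Start: joints at [66.864, 4.979, 10.078, 95.1, 0, 90], TCP at [0.216, 0.506, 0.231] pointing down, gripper open.
Joint ranges: [-179.16, 179.16], [-48.56, 103.87], [-65.8, 70.77], [-126.05, 130.52], [-82.76, 87.17], [-180, 180]. Speed limits (degrees/s): [127.2, 127.2, 147.25, 180, 180, 180].

## Interface

Orientations are given as [roll, pitch, yaw] about the fixed x, y, z axes, in that order (R = Rz(yaw) Ry(pitch) Rx(roll)).
In Python, from workcell import bot gives the robot as it stands.
- The arm moves only by the tool arm_command, never from a script. Its argument "series" is a list of rows, each a list of 4 numbers: the shift along the tool's x, y, z in m, then the turn about the tool's z in rad. A call has exactly 5 rows; each row is the pose to reach, as a shift and turn from the pose commanded when the call began, along the tool's axes at that moment; what a row does not reach only later rows make up. A row lasts 1/10 s, in which the tool goes at most 50 mm and 8.59 degrees, less where a joint would pass 70% of its speed; a pose out of reach is approached as far as the arm can. A call with a gripper value outside its range is refused whole. "hand" is the finger opening in m, from 0 to 0.0854, set as the call begins (left out, the last holds). The fingers move at their own pace and stop on an object; "grip_force" is the grip in N (left out, the last holds). Time passes only in rows, so rows that repeat a pose let the fingers close, or fill a call up. It gives the time, the measured TCP pose, the force, the opening and the grip force at its end, in the units of the state.
- bot.get_obs(): the state, without advancing time (a new reading comes with each control period).
- bot.camera(name): name is "side" or "top" or "wrist"; returns a dict with "color" (480x640x3 uint8, blue, green, red), "camera_matrix" (3x3 intrinsics, pixels), "xyz" and "orientation" of the camera in the world; the wrist camera has in their place "T_tool_cam" (4x4, takes a point from camera to tool coordinates, whose origin is the TCP and whose axes are the flange's). Camera axes: x right, y up, looking along -z (the intrinsics and any distortion apply to the point x, -y, -z); pixel columns grow to the right and rows downward; lengths in m; the calibration is good to about 2 mm. A picture is of the moment at which its call begins: read the wrist's pose just before it. There is no depth.
- bot.job_done(): hands the job in; it is judged then, once.
Trained networks look in the newest picture that a camera, given by its name, has taken for a name from the list of things; names that differ only in an ending like _2 or _b are one class to them, and where a whole thing is asked for, a point or a joint stands for the part that bears it (a point fixed in the world has none). Each returns a list of dicts, best first, with "confidence" (0 to 1); they miss things now and then, are a little off and sometimes report something else, mostly with a low value. They report only what shows in the picture. A call takes as long as a camera call.
- bot.find_in(camera, target): "location" ([column, row] in pixels, amid what is visible of it).
- bot.mark_of(camera, target): "location" ([column, row] in pixels: a listed point, or the origin of a listed thing).
The state is a dict: "time": time; "q": joint angles; "qd": joint speeds; "joint_efforts": joint torques, N m; "ee_pos": TCP position; "tcp_rot": TCP orientation; "wrist_force": force on the tool from outside, world axes, zero at the start; "torque": the same for the moment, N m; "opening": finger opening in m; "grasp_force": force on a finger pad.
Only numpy, scipy, OpenCV 4.12 (cv2) and the standard library are available. Lean on these libraries where they do the work, as an engineer would, in place of code of your own. Each camera call takes 0.05 s, during which the arm holds its last target. There are 200 camera calls.

## Task

Change over the display: push the longer of the two cased models (the truck) down in its dock until it springs up, draw it out by its top edge and stand it upright on the white riser, in line with the riser and beside the carton, without dropping it. To make room, slide the small carton that stands on the riser along it, without lifting or toppling it, until it is up against the upright end fence and square with it. Leave the shorter case and everything else on the counter where it is.

Things in the scene. Friction and masses are not known exactly. Their poses are not given: they have to be found in the camera images.
- long_case: The case to fetch: upright display case 130 (x) x 40 (y) x 85 (z) mm, about 0.13 kg, black plinth, clear sides with a model truck inside, flat clear top with a white rim. Origin: centre of its underside. Stiff: may be gripped at 20 to 30 N across its 40 mm thickness. One long side of the plinth has a 44 mm wide latch notch. At the start it is locked in dock's slot, only its top 13 mm standing out.
- dock: Fixed dark steel dock holding the long case: block 165 (x) x 87 (y) x 90 (z) mm, origin: centre of its underside. In its flat top is a narrow vertical slot 133 x 43 mm along x in which the case stands, case x along dock x. Locked, the case's underside is 18 mm above this origin and the case cannot be pulled out. A felt pad in the slot holds the released case lightly (about 2 N to draw it up).
- case_top (a point): Centre of the long case's flat top face. Push-to-release: pressed straight down here, the case resists with about 10 N, unlocks after 5 to 6 mm and meets a hard stop at 8 mm. Let go, it rises by itself to 24 mm above its locked height and stays there; it does not lock again.
- slot_mouth (a point): Centre of the slot's mouth, level with the top of dock (90 mm above the counter). The case's top is 13 mm above it when locked and 37 mm above it when released.
- short_case: Bystander: a shorter case of the same kind, 95 x 40 x 85 mm, with a model car inside, standing in dock2 with its top 13 mm standing out. Origin: centre of its underside. Leave it.
- dock2: Fixed dock that looks the same outside as dock (165 x 87 x 90 mm, origin: centre of its underside) and holds the short case. The two docks stand side by side, either way round.
- riser: Fixed low riser: white slab 120 (x) x 290 (y) mm, its top 20 mm above its origin (centre of underside). On its +x edge an aluminium back rail, 8 mm thick, rises 15 mm above the slab's top; across its +y end an aluminium end fence, 10 mm thick, rises 25 mm above it. Free top: x -60 to +52 mm, y -145 to +135 mm. The -x side and -y end are open.
- carton: Loose small model carton standing on the riser, 60 (x) x 90 (y) x 75 (z) mm, about 0.25 kg, stiff. Origin: centre of its underside, axes roughly those of the riser. It slides on the riser under a push of 1 to 3 N. Against the end fence its centre is at y = +90 mm of the riser.
- tall_box: Bystander: loose upright carton 70 (x) x 40 (y) x 160 (z) mm standing on the counter between the riser and the nearer dock. Origin: centre of its underside.
- model_car: Bystander: loose toy car 78 x 34 x 28 mm on the counter, robot side. Origin: centre of its underside.
- screwdriver: Bystander: loose screwdriver about 200 mm long lying on the counter beside the riser's open end. Origin: near its middle.
- box_a: Bystander: loose carton 80 (x) x 140 (y) x 60 (z) mm beyond the riser. Origin: centre of its underside.
- box_b: Bystander: loose carton 70 (x) x 110 (y) x 80 (z) mm beyond the docks. Origin: centre of its underside.
- pen_cup: Bystander: loose white cup, 70 mm across, 95 mm high, on the counter, robot side. Origin: centre of its underside.

How it is judged:
By the outcome, as a careful person would: the job done as asked, in the order asked, and still so for the second after the job is handed in, with the robot touching nothing.
It also fails if it takes over 61 s, if anything falls off the work surface, if the arm or the gripper's body presses on something with over 40 N, if the wrist force passes 120 N, or if a joint passes its speed limit or range.

## Working session

There is one attempt and no reset: what is moved stays moved. The work goes in short steps, Python scripts to look and compute and a tool call to move; the robot and the scene stay as the last step left them, time stands still between calls to the robot, and variables do not carry over. Pictures are saved under pics/ and viewed, at most 10 in all, crops included, and the job is handed in when it is done.

Besides the shell and the picture viewer there is one more tool, called after ">>>" by a JSON object that holds its "method" and its "body", one argument or row to a line. arm_command: Moves the arm, as the interface text tells. Its arguments: {"type":"object","properties":{"series":{"type":"array"},"hand":{"type":"number"},"grip_force":{"type":"number"}},"required":["series"]}

```bash
mkdir -p pics; ls; cat > h.py <<'E'
import numpy as np, cv2
from scipy.spatial.transform import Rotation as R
from workcell import bot
def cam(n,save=None):
    o=bot.get_obs(); c=bot.camera(n)
    if save: cv2.imwrite('pics/'+save,c['color'])
    return c,o
def pose(c,o):
    if 'T_tool_cam' in c:
        T=np.eye(4);T[:3,:3]=R.from_euler('xyz',o['tcp_rot'],degrees=True).as_matrix();T[:3,3]=o['ee_pos']
        M=T@np.array(c['T_tool_cam']);return M[:3,:3],M[:3,3]
    return R.from_euler('xyz',c['orientation'],degrees=True).as_matrix(),np.array(c['xyz'])
def back(c,o,px,z):
    Rm,p=pose(c,o);K=np.array(c['camera_matrix'])
    v=np.linalg.inv(K)@np.array([px[0],px[1],1.]);d=Rm@np.array([v[0],-v[1],-v[2]])
    return p+d*(z-p[2])/d[2]
def proj(c,o,P):
    Rm,p=pose(c,o);q=Rm.T@(np.array(P)-p);u=np.array(c['camera_matrix'])@np.array([q[0],-q[1],-q[2]])
    return u[:2]/u[2]
E
python3 - <<'E'
from h import *
print({k:v for k,v in bot.get_obs().items()})
for n in ['top','side']:
    c,o=cam(n,n+'0.png')
    print(n,[ (k,v) for k,v in c.items() if k!='color'])
    for t,z in dict(case_top=.103,slot_mouth=.09,dock=0,dock2=0,riser=0,carton=0,tall_box=0,short_case=.018,model_car=0,screwdriver=0,box_a=0,box_b=0,pen_cup=0).items():
        for d in bot.mark_of(n,t)[:2]: print(t,np.round(d['location']),round(d['confidence'],2),back(c,o,d['location'],z).round(3))
E
```

```text
pics
{'time': 0.0, 'q': array([ 6.68636821e+01,  5.01061099e+00,  1.00349672e+01,  9.50988968e+01,
       -1.26836726e-03,  9.00026146e+01]), 'qd': array([-0.04555533, -0.02430498, -0.02330591,  0.03601139, -0.01242394,
        0.03892489]), 'joint_efforts': array([ 3.88774852e-04, -5.20381773e+01,  4.64801037e+01,  1.63386570e-02,
       -8.14322152e-05, -3.09521880e-06]), 'ee_pos': array([0.21602464, 0.50555837, 0.23059235]), 'tcp_rot': array([-1.79925460e+02,  1.27176771e-03,  1.56861069e+02]), 'wrist_force': array([0.09888761, 0.40834457, 0.82531988]), 'torque': array([-0.07030313, -0.00821648,  0.01953153]), 'grasp_force': 0.0, 'opening': 0.08558215252703225}
top [('camera_matrix', array([[498.70960415,   0.        , 319.89098304],
       [  0.        , 498.70960415, 233.37948599],
       [  0.        ,   0.        ,   1.        ]])), ('xyz', array([ 0.35941596, -0.03815435,  1.07966685])), ('orientation', array([ 11.93291767,   0.32153884, -91.10612881]))]
case_top [121. 262.] 0.74 [0.517 0.359 0.103]
case_top [263. 253.] 0.73 [0.529 0.078 0.103]
slot_mouth [123. 264.] 0.59 [0.
[... 1308 characters left out ...]
  ]
dock2 [246. 218.] 0.62 [0.532 0.21  0.   ]
riser [340. 311.] 0.64 [ 0.556 -0.128  0.   ]
carton [345. 313.] 0.91 [ 0.562 -0.138  0.   ]
tall_box [281. 249.] 0.83 [0.546 0.08  0.   ]
tall_box [341. 312.] 0.15 [ 0.556 -0.132  0.   ]
short_case [251. 217.] 0.88 [0.535 0.19  0.018]
short_case [406. 446.] 0.23 [ 0.479 -0.418  0.018]
model_car [201. 275.] 0.8 [0.367 0.119 0.   ]
model_car [178. 234.] 0.72 [0.377 0.257 0.   ]
screwdriver [406. 446.] 0.6 [ 0.485 -0.415  0.   ]
box_a [250. 218.] 0.74 [0.537 0.203 0.   ]
box_a [394. 234.] 0.72 [ 0.782 -0.032  0.   ]
box_b [250. 218.] 0.74 [0.537 0.203 0.   ]
box_b [394. 234.] 0.72 [ 0.782 -0.032  0.   ]
pen_cup [176. 233.] 0.69 [0.375 0.261 0.   ]
```

View pics/top0.png

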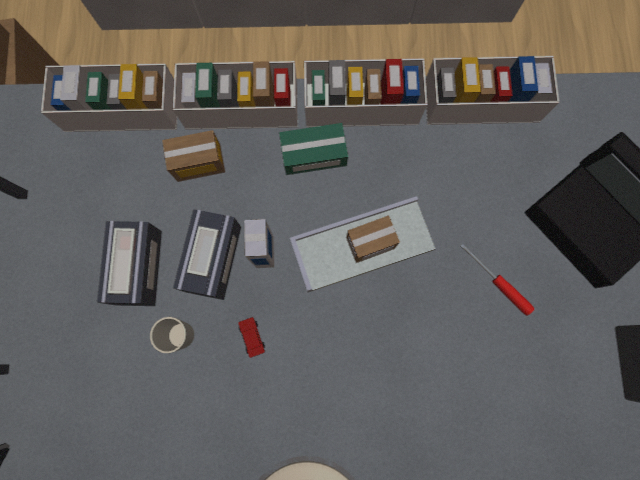

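View pics/side0.png

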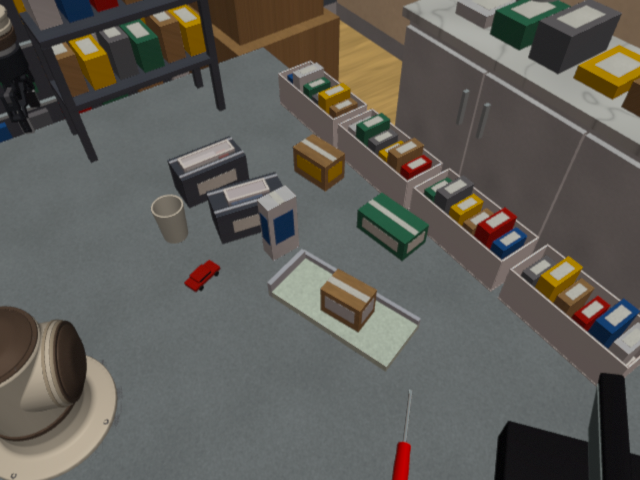

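The top view shows the truck dock at left (case top about 122,262), the short case at (207,250), the tall box at (258,243), the riser from (291,240) to (435,242) with its fence on the left end, and the carton at (372,240). The networks agree. Next I segment these to get exact poses.

```bash
cat > seg.py <<'E'
from h import *
def rect(c,o,mask,z):
    n,l,s,ct=cv2.connectedComponentsWithStats(mask.astype(np.uint8))
    i=1+np.argmax(s[1:,4]); pts=np.argwhere(l==i)[:,::-1]
    h=cv2.convexHull(pts.astype(np.int32))[:,0]
    W=np.array([back(c,o,p,z)[:2] for p in h],np.float32)
    (ctr,sz,a)=cv2.minAreaRect(W*1000); return np.round(ctr,1),np.round(sz,1),round(a,2)
E
python3 - <<'E'
from seg import *
c,o=cam('top'); im=c['color']; hsv=cv2.cvtColor(im,cv2.COLOR_BGR2HSV)
for p in [(400,250),(340,265),(372,250),(372,230),(385,245),(110,260),(122,260),(121,285),(207,250),(300,265),(350,215),(250,240),(104,260),(144,260)]:
    print(p,im[p[1],p[0]],hsv[p[1],p[0]])
def box(m,x0,y0,x1,y1):
    r=np.zeros_like(m);r[y0:y1,x0:x1]=m[y0:y1,x0:x1];return r
g=im.min(2)
b=im.astype(int)
print('riser',rect(c,o,box((b[:,:,1]>b[:,:,0]+3)&(g>120),285,190,445,295),.02))
print('carton',rect(c,o,box((hsv[:,:,1]>70)|(g>225),345,212,402,265),.075))
print('long',rect(c,o,box(g>140,100,220,140,300),.103))
print('short',rect(c,o,box(g>140,180,215,228,290),.103))
v=cv2.resize(im[180:310,90:450],None,fx=2.2,fy=2.2,interpolation=cv2.INTER_CUBIC);cv2.imwrite('pics/crop.png',v)
E
```

```text
(400, 250) [155 157 152] [ 78   8 157]
(340, 265) [161 161 156] [ 90   8 161]
(372, 250) [ 75 101 128] [ 15 106 128]
(372, 230) [ 66  91 115] [ 15 109 115]
(385, 245) [ 69  95 122] [ 15 111 122]
(110, 260) [88 83 86] [138  14  88]
(122, 260) [166 170 174] [ 15  12 174]
(121, 285) [165 169 173] [ 15  12 173]
(207, 250) [162 160 161] [135   3 162]
(300, 265) [161 148 148] [120  21 161]
(350, 215) [104 101  99] [108  12 104]
(250, 240) [159 160 162] [ 10   5 162]
(104, 260) [63 59 58] [114  20  63]
(144, 260) [56 49 49] [120  32  56]
riser (array([ 572.9, -205.2]), array([21.5,  1.6]), 18.66)
carton (array([ 541.7, -150.8]), array([32.5, 97.1]), 17.49)
long (array([520.6, 359.8]), array([ 39.7, 128.5]), 87.72)
short (array([536.1, 198.7]), array([39. , 94.1]), 77.5)
```

View pics/crop.png

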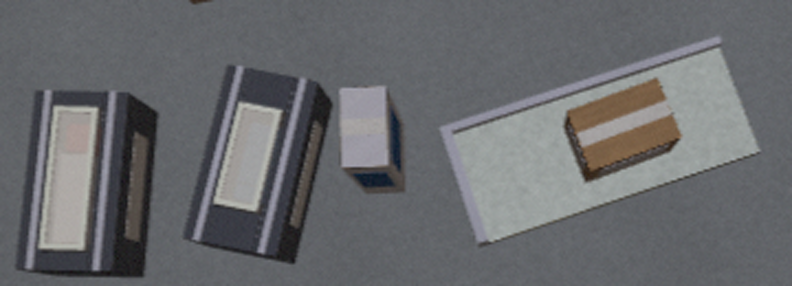

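The crop shows the slab corners at about (760,151), (719,48) and (486,240) in crop pixels, and the carton's top corners at about (566,109), (658,79), (681,137) and (585,168). It also confirms the rim rectangles of both cases.

```bash
python3 - <<'E'
from seg import *
c,o=cam('top')
f=lambda p,z: back(c,o,(p[0]/2.2+90-.3,p[1]/2.2+180-.3),z)[:2]*1000
A,B,C,D=[f(p,.02) for p in [(760,151),(719,48),(486,240),(453,134)]]
print(A,B,C,D,np.linalg.norm(A-B),np.linalg.norm(A-C))
for p,q in [(A,C),(B,D)]: print('yaw y-axis',np.degrees(np.arctan2(*(q-p)[::-1]))-90)
K=[f(p,.095) for p in [(566,109),(658,79),(681,137),(585,168)]]
print(np.round(K),np.mean(K,0),np.linalg.norm(K[0]-K[1]),np.linalg.norm(K[1]-K[2]))
print('y-ax',[np.degrees(np.arctan2(*(q-p)[::-1]))-90 for p,q in [(K[1],K[0]),(K[2],K[3])]])
T=[f(p,.16) for p in [(340,88),(386,87),(388,164),(343,165)]]
print(np.round(T),np.mean(T,0))
# fit riser
from scipy.optimize import least_squares
m=np.array([[-60,-145],[52,-145],[-60,135],[52,135]]);w=np.array([A,B,C,D])
def g(x):
    cs,s=np.cos(x[2]),np.sin(x[2]);return (m@np.array([[cs,s],[-s,cs]])+x[:2]-w).ravel()
r=least_squares(g,[550,-120,.2]);x=r.x;print('riser',x[:2],np.degrees(x[2]),r.fun.round(1))
cs,s=np.cos(x[2]),np.sin(x[2])
print('carton in riser',np.array([[cs,s],[-s,cs]])@(np.mean(K,0)-x[:2]))
E
```

```text
[ 545.4030985  -284.27116887] [ 650.6794357  -250.35907073] [463.67115952 -14.51757881] [568.51248575  16.35552928] 110.60351520089692 281.863635821823
yaw y-axis 16.856147338242906
yaw y-axis 17.122531393182896
[[ 575.  -92.]
 [ 602. -177.]
 [ 547. -196.]
 [ 520. -107.]] [ 560.76920353 -142.91238067] 89.82002834019387 57.92568917826577
y-ax [np.float64(17.23376808600534), np.float64(16.87403122121306)]
[[583. 106.]
 [583.  67.]
 [516.  65.]
 [516. 103.]] [549.6665121   85.08368948]
riser [ 559.4290071  -127.24670503] 17.008648175690464 [-0.9  0.8  0.9 -0.3 -1.1 -1.2  1.2  0.7]
carton in riser [ -3.30088442 -15.37249757]
```

```bash
cat >> h.py <<'E'
RC=np.array([.5594,-.1272]);RY=np.radians(17.0)
def riser(x,y): c,s=np.cos(RY),np.sin(RY);return RC+[c*x-s*y,s*x+c*y]
def go(P,yaw,o=None):
    o=o or bot.get_obs(); Rm=R.from_euler('xyz',o['tcp_rot'],degrees=True)
    d=Rm.inv().apply(np.array(P)-o['ee_pos']); t=-(yaw-o['tcp_rot'][2]+180)%360-0
    t=((-(yaw-o['tcp_rot'][2]))+180)%360-180
    print('t',round(o['time'],2),'pos',o['ee_pos'].round(4),'rot',o['tcp_rot'].round(2),'F',o['wrist_force'].round(1),'| shift',d.round(4),'turn',round(np.radians(t),3),'dist',np.linalg.norm(d).round(3))
E
python3 -c "
from h import *
go([*riser(-.003,-.105),.231],107)"
```

```text
t 1.5 pos [0.2161 0.5058 0.2313] rot [180.    -0.   156.86] F [-0.7  0.1 -0.3] | shift [-6.298e-01 -5.294e-01  3.000e-04] turn 0.87 dist 0.823
```

>>> {"method": "arm_command", "body": {
  "series": [
    [-0.63,-0.53,0,0.87],
    [-0.63,-0.53,0,0.87],
    [-0.63,-0.53,0,0.87],
    [-0.63,-0.53,0,0.87],
    [-0.63,-0.53,0,0.87]
  ],
  "hand": 0.045
}}

```text
time: 2.0
ee_pos: [0.3292, 0.2809, 0.2314]
tcp_rot: [180.0, -0.0, 113.6]
wrist_force: [1.6, 0.0, -0.5]
opening: 0.045
grasp_force: 0.0
```

```bash
python3 -c "
from h import *
go([*riser(-.003,-.105),.231],107)"
```

```text
t 2.0 pos [0.3292 0.2809 0.2314] rot [ 1.7996e+02 -1.0000e-02  1.1357e+02] F [ 1.6  0.  -0.5] | shift [-5.70e-01  3.29e-02  4.00e-04] turn 0.115 dist 0.571
```

>>> {"method": "arm_command", "body": {
  "series": [
    [-0.57,0.033,0,0.115],
    [-0.57,0.033,0,0.115],
    [-0.57,0.033,0,0.115],
    [-0.57,0.033,0,0.115],
    [-0.57,0.033,0,0.115]
  ]
}}

```text
time: 2.5
ee_pos: [0.4436, 0.0582, 0.2316]
tcp_rot: [179.9, 0.0, 107.3]
wrist_force: [1.4, 0.9, -0.2]
opening: 0.0451
grasp_force: 0.0
```

```bash
python3 -c "
from h import *
go([*riser(-.003,-.105),.15],107)"
```

```text
t 2.5 pos [0.4436 0.0582 0.2316] rot [179.94   0.   107.3 ] F [ 1.4  0.9 -0.2] | shift [-0.3164  0.0518  0.0817] turn 0.005 dist 0.331
```

>>> {"method": "arm_command", "body": {
  "series": [
    [-0.316,0.052,0.06,0.005],
    [-0.316,0.052,0.06,0.005],
    [-0.316,0.052,0.06,0.005],
    [-0.316,0.052,0.06,0.005],
    [-0.316,0.052,0.06,0.005]
  ]
}}

```text
time: 3.0
ee_pos: [0.5539, -0.1615, 0.185]
tcp_rot: [180.0, 0.0, 107.0]
wrist_force: [1.3, 0.3, 0.7]
opening: 0.0452
grasp_force: 0.0
```

```bash
python3 -c "
from h import *
go([*riser(-.003,-.105),.15],107)
go([*riser(-.003,-.105),.04],107)"
```

```text
t 3.0 pos [ 0.5539 -0.1615  0.185 ] rot [1.7997e+02 1.0000e-02 1.0700e+02] F [1.3 0.3 0.7] | shift [-0.0738  0.0123  0.035 ] turn -0.0 dist 0.083
t 3.0 pos [ 0.5539 -0.1615  0.185 ] rot [1.7997e+02 1.0000e-02 1.0700e+02] F [1.3 0.3 0.7] | shift [-0.0738  0.0123  0.145 ] turn -0.0 dist 0.163
```

>>> {"method": "arm_command", "body": {
  "series": [
    [-0.05,0.008,0.01,0],
    [-0.074,0.012,0.01,0],
    [-0.074,0.012,0.035,0],
    [-0.074,0.012,0.035,0],
    [-0.074,0.012,0.035,0]
  ]
}}

```text
time: 3.5
ee_pos: [0.586, -0.2262, 0.1501]
tcp_rot: [-179.9, -0.1, 107.0]
wrist_force: [0.3, -0.1, 0.6]
opening: 0.0449
grasp_force: 0.0
```

```bash
python3 -c "
from h import *
c,o=cam('wrist','w1.png')
print(np.array(c['T_tool_cam']).round(3))
print([proj(c,o,[*riser(x,y),.02]).round() for x,y in [(-.06,-.145),(.052,-.145),(-.06,.135),(.052,.135)]])
go([*riser(-.003,-.105),.04],107)"
```

```text
[[-0.001  0.949  0.316  0.081]
 [ 1.     0.001 -0.    -0.   ]
 [-0.001  0.316 -0.949 -0.142]
 [ 0.     0.     0.     1.   ]]
[array([233., 291.]), array([394., 291.]), array([ 199., -234.]), array([ 428., -234.])]
t 3.55 pos [ 0.5864 -0.2261  0.1512] rot [1.7998e+02 1.0000e-02 1.0705e+02] F [-0.5 -0.  -0.2] | shift [-2.500e-03  1.000e-04  1.112e-01] turn 0.001 dist 0.111
```

View pics/w1.png

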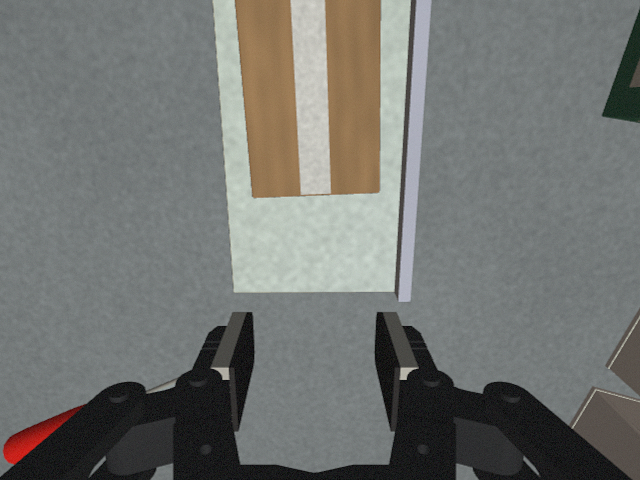

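The wrist picture shows the riser end corners at (233,291) and (394,291), exactly as predicted. The carton's near edge runs from (254,197) to (380,192), turned about 2°, and the fingers are clear of it. I'll descend and push.

>>> {"method": "arm_command", "body": {
  "series": [
    [0,0,0.05,0],
    [0,0,0.1,0],
    [0,0,0.11,0],
    [0.015,0,0.11,0],
    [0.03,0,0.11,0]
  ]
}}

```text
time: 4.05
ee_pos: [0.5785, -0.1973, 0.0432]
tcp_rot: [179.9, 0.1, 107.0]
wrist_force: [0.3, -1.0, 0.3]
opening: 0.045
grasp_force: 0.0
```

>>> {"method": "arm_command", "body": {
  "series": [
    [0.012,0,0,0],
    [0.024,0,0,0],
    [0.036,0,0,0],
    [0.048,0,0,0],
    [0.06,0,0,0]
  ]
}}

```text
time: 4.55
ee_pos: [0.5599, -0.1397, 0.0406]
tcp_rot: [180.0, 0.0, 107.0]
wrist_force: [1.0, -1.8, 1.7]
opening: 0.0448
grasp_force: 0.0
```

```bash
python3 -c "
from h import *
go([*riser(-.003,.034),.04],107)"
```

```text
t 4.55 pos [ 0.5599 -0.1397  0.0406] rot [1.7998e+02 2.0000e-02 1.0702e+02] F [ 1.  -1.8  1.7] | shift [0.0461 0.0002 0.0006] turn 0.0 dist 0.046
```

>>> {"method": "arm_command", "body": {
  "series": [
    [0.01,0,0,0],
    [0.02,0,0,0],
    [0.03,0,0,0],
    [0.036,0,0,0],
    [0.039,0,0,0]
  ]
}}

```text
time: 5.05
ee_pos: [0.5484, -0.1026, 0.0402]
tcp_rot: [-180.0, -0.0, 107.0]
wrist_force: [-0.0, -1.4, 0.2]
opening: 0.0449
grasp_force: 0.0
```

>>> {"method": "arm_command", "body": {
  "series": [
    [0.001,0,0,0],
    [0.002,0,0,0],
    [0.003,0,0,0],
    [0.004,0,0,0],
    [0.005,0,0,0]
  ]
}}

```text
time: 5.55
ee_pos: [0.5476, -0.0992, 0.0406]
tcp_rot: [180.0, 0.1, 107.0]
wrist_force: [1.9, -7.9, 4.0]
opening: 0.0451
grasp_force: 0.0
```

```bash
python3 -c "
from h import *
go([*riser(-.003,.034),.04],107)
c,o=cam('top','top1.png');v=cv2.resize(c['color'][190:300,285:445],None,fx=5,fy=5,interpolation=cv2.INTER_CUBIC);cv2.imwrite('pics/c1.png',v)
c,o=cam('wrist','w2.png')"
```

```text
t 5.55 pos [ 0.5476 -0.0992  0.0406] rot [1.7997e+02 9.0000e-02 1.0699e+02] F [ 1.9 -7.9  4. ] | shift [0.0037 0.0001 0.0006] turn -0.0 dist 0.004
```

View pics/w2.png

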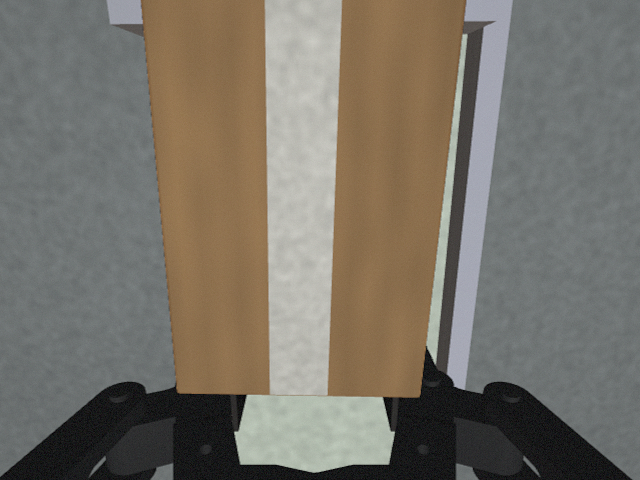

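```bash
python3 -c "
from h import *
c,o=cam('wrist')
def r(p,z):
    d=back(c,o,p,z)[:2]-RC;cs,s=np.cos(RY),np.sin(RY);return np.array([cs*d[0]+s*d[1],-s*d[0]+cs*d[1]])*1000
for p in [(177,392),(420,397),(145,30),(465,30),(269,392),(328,396),(265,5),(341,5)]: print(p,r(p,.095).round(1))
for p in [(465,390),(511,5)]: print('railtop outer',r(p,.035).round(1))
for p in [(112,24),(490,23)]: print('fence top inner',r(p,.045).round(1))
print(bot.get_obs()['wrist_force'])
"
```

```text
(177, 392) [-36.6  45. ]
(420, 397) [22.7 43.4]
(145, 30) [-34.4 124.5]
(465, 30) [ 24.7 124.5]
(269, 392) [-14.2  45. ]
(328, 396) [ 0.2 43.8]
(265, 5) [-12.1 128.6]
(341, 5) [  1.7 128.6]
railtop outer [58.7 -0.1]
railtop outer [ 57.2 140. ]
fence top inner [-61.4 133.3]
fence top inner [ 47.7 133.5]
[ 1.37720333 -5.72768922  1.66648692]
```

View pics/c1.png

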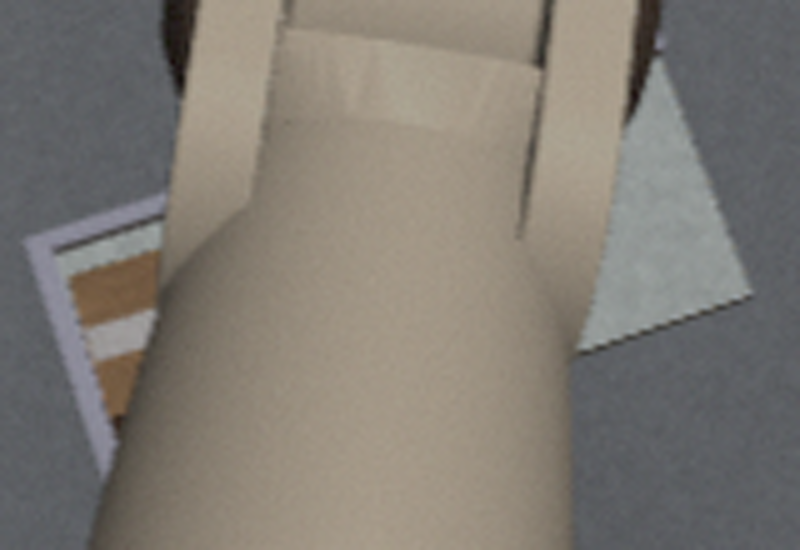

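>>> {"method": "arm_command", "body": {
  "series": [
    [0.001,0,0,0],
    [0.002,0,0,0],
    [0.002,0,0,0],
    [0.002,0,0,0],
    [0.002,0,0,0]
  ]
}}

```text
time: 6.2
ee_pos: [0.5481, -0.0985, 0.0416]
tcp_rot: [179.9, 0.3, 107.0]
wrist_force: [3.3, -11.8, 5.7]
opening: 0.045
grasp_force: 0.0
```

```bash
cat > edge.py <<'E'
from h import *
c,o=cam('wrist','w3.png')
print(o['ee_pos'].round(4),o['wrist_force'].round(1),o['torque'].round(2),o['tcp_rot'].round(2))
im=c['color'].astype(int)
def r(p,z):
    d=back(c,o,p,z)[:2]-RC;cs,s=np.cos(RY),np.sin(RY);return np.array([cs*d[0]+s*d[1],-s*d[0]+cs*d[1]])*1000
brown=(im[:,:,2]-im[:,:,0]>30)
rows=range(60,360,10)
L=[];Rr=[]
for y in rows:
    xs=np.where(brown[y])[0]; L.append(r((xs.min(),y),.095)); Rr.append(r((xs.max(),y),.095))
cols=[x for x in range(190,420,6) if brown[300,x] ]
N=[r((x,np.where(brown[:,x])[0].max()),.095) for x in cols]
for nm,P,ax in [('left',L,1),('right',Rr,1),('near',N,0)]:
    P=np.array(P);k,b=np.polyfit(P[:,ax],P[:,1-ax],1);print(nm,'deg ccw',np.degrees(np.arctan(-k if ax else k)).round(2),P[:,1-ax].mean().round(1))
E
python3 edge.py
```

```text
[ 0.5481 -0.0985  0.0416] [  3.3 -11.8   5.7] [-1.97 -0.43  0.31] [179.87   0.26 106.96]
left deg ccw -1.36 -35.4
right deg ccw -0.72 23.8
near deg ccw -0.96 44.2
```

>>> {"method": "arm_command", "body": {
  "series": [
    [-0.006,0,0,-0.04],
    [-0.006,0,0,-0.04],
    [-0.003,0,0,-0.04],
    [-0.001,0,0,-0.04],
    [0,0,0,-0.04]
  ]
}}

```text
time: 6.75
ee_pos: [0.5479, -0.0982, 0.0416]
tcp_rot: [179.9, 0.3, 109.2]
wrist_force: [2.0, -16.5, 8.1]
opening: 0.0453
grasp_force: 0.0
```

```bash
python3 edge.py
```

```text
[ 0.5479 -0.0982  0.0416] [  2.  -16.5   8.1] [-2.47 -0.56 -0.23] [179.9    0.3  109.16]
left deg ccw 1.46 -33.8
right deg ccw 2.76 25.8
near deg ccw -0.07 44.5
```

>>> {"method": "arm_command", "body": {
  "series": [
    [-0.01,0,0,0],
    [-0.03,0,0,0.04],
    [-0.05,0,-0.04,0.04],
    [-0.06,0,-0.09,0.04],
    [-0.06,0,-0.11,0.04]
  ]
}}

```text
time: 7.3
ee_pos: [0.5675, -0.1543, 0.1541]
tcp_rot: [179.8, 0.1, 106.9]
wrist_force: [-0.1, -0.2, 0.6]
opening: 0.045
grasp_force: 0.0
```

```bash
sed -i 's/range(60,360,10)/range(30,150,8)/; s/brown\[300,x\]/brown[140,x]/; s/w3/w4/' edge.py; python3 edge.py
```

```text
[ 0.5675 -0.1543  0.1541] [-0.1 -0.2  0.6] [ 0.01 -0.04  0.01] [1.7981e+02 9.0000e-02 1.0693e+02]Traceback (most recent call last):
  File "edge.py", line 11, in <module>
    xs=np.where(brown[y])[0]; L.append(r((xs.min(),y),.095)); Rr.append(r((xs.max(),y),.095))
                                          ~~~~~~^^
    return umr_minimum(a, axis, None, out, keepdims, initial, where)
ValueError: zero-size array to reduction operation minimum which has no identity
```

View pics/w4.png

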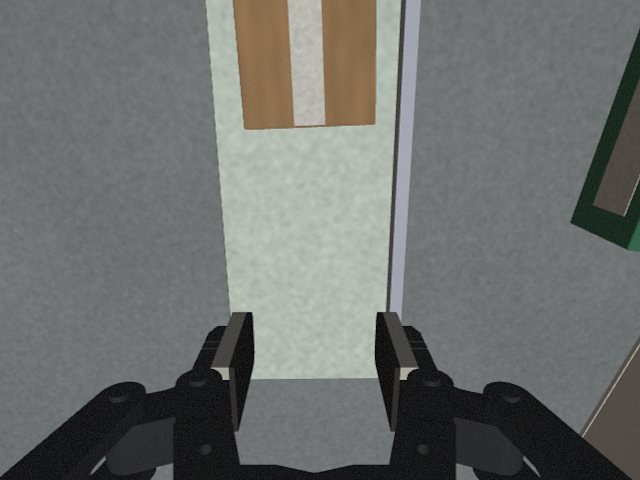

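```bash
cat > edge2.py <<'E'
import sys
from h import *
c,o=cam('wrist',sys.argv[1]); r0,r1,up=[int(v) for v in sys.argv[2:5]]
im=c['color'].astype(int)
def r(p,z):
    d=back(c,o,p,z)[:2]-RC;cs,s=np.cos(RY),np.sin(RY);return np.array([cs*d[0]+s*d[1],-s*d[0]+cs*d[1]])*1000
brown=(im[:,:,2]-im[:,:,0]>30); brown[:,:200]=0; brown[:,440:]=0; brown[r1+40:]=0
slab=(im[:,:,1]-im[:,:,0]>=0)&(im.min(2)>140); slab=cv2.medianBlur(slab.astype(np.uint8)*255,7)>0
slab[:,440:]=0
L=[];Q=[];S=[]
for y in range(r0,r1,4):
    xs=np.where(brown[y])[0]; L.append(r((xs.min(),y),.095)); Q.append(r((xs.max(),y),.095))
for y in range(r0,up,5):
    xs=np.where(slab[y])[0]; S.append(r((xs.min(),y),.02))
cols=np.where(brown[r1-10])[0][4:-4:3]
N=[r((x,np.where(brown[:,x])[0].max()),.095) for x in cols]
for nm,P,ax in [('left',L,1),('right',Q,1),('near',N,0),('slabL',S,1)]:
    P=np.array(P);k,b=np.polyfit(P[:,ax],P[:,1-ax],1);e=P[:,1-ax]-k*P[:,ax]-b
    print(nm,'deg ccw',np.degrees(np.arctan(-k if ax else k)).round(2),P[:,1-ax].mean().round(1),'res',e.std().round(2))
E
python3 edge2.py w5.png 4 115 290
```

```text
left deg ccw 2.35 -32.6 res 0.13
right deg ccw 2.38 26.2 res 0.0
near deg ccw 2.15 43.0 res 0.13
slabL deg ccw 0.42 -60.5 res 0.19
```

```bash
python3 -c "
from h import *
go([*riser(-.003,-.005),.027],107.2)
go([*riser(-.003,.028),.027],107.2)"
```

```text
t 7.4 pos [ 0.5679 -0.1537  0.1538] rot [1.7975e+02 1.2000e-01 1.0696e+02] F [ 0.3 -0.1  0.2] | shift [ 0.023  -0.0039  0.1267] turn -0.004 dist 0.129
t 7.4 pos [ 0.5679 -0.1537  0.1538] rot [1.7975e+02 1.2000e-01 1.0696e+02] F [ 0.3 -0.1  0.2] | shift [ 0.056  -0.004   0.1267] turn -0.004 dist 0.139
```

>>> {"method": "arm_command", "body": {
  "series": [
    [0.01,-0.002,0.05,0],
    [0.02,-0.004,0.1,-0.004],
    [0.023,-0.004,0.127,-0.004],
    [0.023,-0.004,0.127,-0.004],
    [0.045,-0.004,0.127,-0.004]
  ]
}}

```text
time: 7.9
ee_pos: [0.5488, -0.1118, 0.0215]
tcp_rot: [-179.9, -0.1, 107.1]
wrist_force: [0.4, 0.6, 1.1]
opening: 0.0448
grasp_force: 0.0
```

>>> {"method": "arm_command", "body": {
  "series": [
    [0.004,0,0,0],
    [0.008,0,0,0],
    [0.01,0,0,0],
    [0.011,0,0,0],
    [0.012,0,0,0]
  ]
}}

```text
time: 8.4
ee_pos: [0.5468, -0.1022, 0.0242]
tcp_rot: [180.0, 0.3, 107.2]
wrist_force: [1.1, -16.8, 7.7]
opening: 0.0447
grasp_force: 0.0
```

```bash
python3 -c "
from h import *
go([*riser(-.003,.032),.027],107.2)"
```

```text
t 8.4 pos [ 0.5468 -0.1022  0.0242] rot [179.96   0.26 107.17] F [  1.1 -16.8   7.7] | shift [ 0.0044  0.0018 -0.0028] turn -0.001 dist 0.006
```

>>> {"method": "arm_command", "body": {
  "series": [
    [-0.001,0,0,0],
    [-0.002,0,0,0],
    [-0.003,0,0,0],
    [-0.004,0,0,0],
    [-0.005,0,0,0]
  ]
}}

```text
time: 8.9
ee_pos: [0.5473, -0.1045, 0.023]
tcp_rot: [-180.0, -0.0, 107.3]
wrist_force: [-0.5, -0.0, -0.4]
opening: 0.0449
grasp_force: 0.0
```

>>> {"method": "arm_command", "body": {
  "series": [
    [-0.004,0,0,0],
    [-0.02,0,0,0],
    [-0.045,0,-0.03,0],
    [-0.055,0,-0.08,0],
    [-0.055,0,-0.125,0]
  ]
}}

```text
time: 9.4
ee_pos: [0.5637, -0.1593, 0.1493]
tcp_rot: [-180.0, -0.0, 107.2]
wrist_force: [0.2, -0.3, 0.5]
opening: 0.045
grasp_force: 0.0
```

```bash
python3 edge2.py w6.png 4 115 290;python3 -c "
from h import *
go([*riser(-.003,.032),.027],107.2)"
```

```text
left deg ccw 0.29 -34.1 res 0.13
right deg ccw 0.23 24.8 res 0.12
near deg ccw 0.12 43.9 res 0.0
slabL deg ccw 0.44 -60.5 res 0.18
t 9.45 pos [ 0.5659 -0.1595  0.1582] rot [179.54   0.31 107.17] F [-2.6  1.1  6.3] | shift [ 0.0655 -0.0007  0.1309] turn -0.001 dist 0.146
```

```bash
sed -i 's/RY=np.radians(17.0)/RY=np.radians(17.3)/' h.py; python3 -c "
from h import *
go([.50,.30,.235],177.7)"
```

```text
t 9.45 pos [ 0.5659 -0.1595  0.1582] rot [179.54   0.31 107.17] F [-2.6  1.1  6.3] | shift [ 0.4581  0.0733 -0.0786] turn -1.231 dist 0.47
```

>>> {"method": "arm_command", "body": {
  "series": [
    [0.01,0,-0.05,0],
    [0.05,0.01,-0.08,-0.15],
    [0.09,0.02,-0.08,-0.3],
    [0.14,0.03,-0.08,-0.45],
    [0.19,0.035,-0.08,-0.6]
  ],
  "hand": 0.0
}}

```text
time: 9.95
ee_pos: [0.5415, 0.0342, 0.2283]
tcp_rot: [180.0, 0.0, 141.9]
wrist_force: [1.0, 0.4, -0.6]
opening: 0.0001
grasp_force: 0.0
```

```bash
python3 -c "
from h import *
go([.47,.355,.235],177.7)"
```

```text
t 9.95 pos [0.5415 0.0342 0.2283] rot [1.7997e+02 4.0000e-02 1.4191e+02] F [ 1.   0.4 -0.6] | shift [ 0.2542  0.2084 -0.0067] turn -0.625 dist 0.329
```

>>> {"method": "arm_command", "body": {
  "series": [
    [0.254,0.208,-0.006,-0.625],
    [0.254,0.208,-0.006,-0.625],
    [0.254,0.208,-0.006,-0.625],
    [0.254,0.208,-0.006,-0.625],
    [0.254,0.208,-0.006,-0.625]
  ]
}}

```text
time: 10.45
ee_pos: [0.4878, 0.2791, 0.2331]
tcp_rot: [180.0, 0.0, 177.7]
wrist_force: [0.8, -0.1, -0.3]
opening: 0.0002
grasp_force: 0.0
```

```bash
python3 -c "
from h import *
go([.5206,.3598,.22],177.7)"
```

```text
t 10.45 pos [0.4878 0.2791 0.2331] rot [1.7998e+02 5.0000e-02 1.7773e+02] F [ 0.8 -0.1 -0.3] | shift [-0.0296  0.0819  0.0131] turn 0.0 dist 0.088
```

>>> {"method": "arm_command", "body": {
  "series": [
    [-0.015,0.045,0,0],
    [-0.03,0.082,0,0],
    [-0.03,0.082,0.013,0],
    [-0.03,0.082,0.013,0],
    [-0.03,0.082,0.013,0]
  ]
}}

```text
time: 10.95
ee_pos: [0.5217, 0.3575, 0.2197]
tcp_rot: [-180.0, -0.0, 177.4]
wrist_force: [0.5, -0.3, -0.1]
opening: -0.0001
grasp_force: 0.0
```

```bash
python3 -c "
from seg import *
c,o=cam('wrist','w7.png')
for t,z in [('case_top',.103),('slot_mouth',.09)]:
  for d in bot.mark_of('wrist',t)[:2]: print(t,d,back(c,o,d['location'],z).round(4))
im=c['color'];print(rect(c,o,cv2.medianBlur((im.min(2)>140).astype(np.uint8),3)>0,.103))
go([.5206,.3598,.115],177.7,o)"
```

```text
case_top {'location': [312.6, 232.9], 'confidence': 0.56} [0.5182 0.3568 0.103 ]
case_top {'location': [319.9, 204.5], 'confidence': 0.55} [0.5001 0.3622 0.103 ]
(array([534.6, 467.8]), array([196.8, 172.7]), 0.9)
t 10.95 pos [0.5217 0.3575 0.2197] rot [-1.7997e+02 -3.0000e-02  1.7741e+02] F [ 0.5 -0.3 -0.1] | shift [0.0011 0.0023 0.1047] turn -0.005 dist 0.105
```

View pics/w7.png

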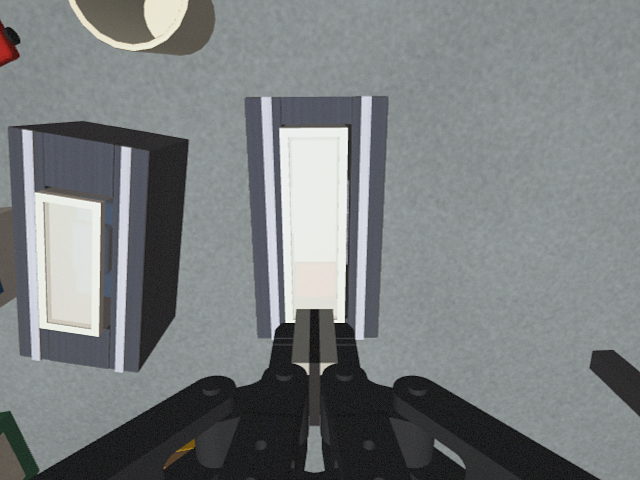

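The wrist picture shows the truck's case rim with corners at (280,128), (348,127), (285,322) and (346,322), lying straight along the tool. The short case is at left (70,262).

```bash
python3 -c "
from h import *
c,o=cam('wrist')
P=[back(c,o,p,.103)[:2] for p in [(280,128),(348,127),(346,322),(285,322)]]
print(np.round(P,4),np.mean(P,0)); print([np.linalg.norm(P[i]-P[(i+1)%4]).round(4) for i in range(4)])
d=(P[1]+P[0]-P[2]-P[3]);print('yaw',np.degrees(np.arctan2(d[1],d[0])))
go([*np.mean(P,0),.108],177.7,o)"
```

```text
[[0.4538 0.3409]
 [0.4551 0.3807]
 [0.5832 0.3766]
 [0.5813 0.3351]] [0.51834034 0.35831819]
[np.float64(0.0399), np.float64(0.1283), np.float64(0.0416), np.float64(0.1277)]
yaw 177.795542316229
t 11.1 pos [0.5217 0.3574 0.2212] rot [1.7994e+02 8.0000e-02 1.7737e+02] F [-0.7  0.3  0.6] | shift [0.0035 0.0007 0.1132] turn -0.006 dist 0.113
```

>>> {"method": "arm_command", "body": {
  "series": [
    [0.003,0.001,0.05,-0.006],
    [0.003,0.001,0.1,-0.006],
    [0.003,0.001,0.113,-0.006],
    [0.003,0.001,0.118,-0.006],
    [0.003,0.001,0.12,-0.006]
  ]
}}

```text
time: 11.65
ee_pos: [0.519, 0.3595, 0.1025]
tcp_rot: [179.9, 0.1, 177.8]
wrist_force: [-3.2, -2.1, 6.9]
opening: -0.0001
grasp_force: 3.3
```

>>> {"method": "arm_command", "body": {
  "series": [
    [0,0,0.0015,0],
    [0,0,0.003,0],
    [0,0,0.0045,0],
    [0,0,0.006,0],
    [0,0,0.006,0]
  ]
}}

```text
time: 12.15
ee_pos: [0.5196, 0.36, 0.0979]
tcp_rot: [179.9, 0.2, 177.8]
wrist_force: [-3.5, -1.9, 6.3]
opening: -0.0001
grasp_force: 3.3
```

>>> {"method": "arm_command", "body": {
  "series": [
    [0,0,0.001,0],
    [0,0,0.0015,0],
    [0,0,0.002,0],
    [0,0,0.0025,0],
    [0,0,0.0025,0]
  ]
}}

```text
time: 12.65
ee_pos: [0.5196, 0.36, 0.0955]
tcp_rot: [179.9, 0.2, 177.8]
wrist_force: [-4.2, -1.7, 7.7]
opening: -0.0004
grasp_force: 3.6
```

>>> {"method": "arm_command", "body": {
  "series": [
    [0,0,0.0005,0],
    [0,0,-0.01,0],
    [0,0,-0.03,0],
    [0,0,-0.07,0],
    [0,0,-0.115,0]
  ]
}}

```text
time: 13.15
ee_pos: [0.5186, 0.3593, 0.2092]
tcp_rot: [180.0, 0.1, 177.8]
wrist_force: [1.0, 0.4, -0.4]
opening: -0.0
grasp_force: 0.0
```

```bash
python3 -c "
from h import *
c,o=cam('wrist','w8.png')
for d in bot.mark_of('wrist','case_top')[:3]: print(d,back(c,o,d['location'],.127).round(4))
im=c['color'];g=im.min(2)
for y in (110,140,200,250,300):
  xs=np.where(g[y,260:370]>205)[0]+260; print(y,xs.min(),xs.max(),[np.round(np.linalg.norm(back(c,o,(xs.min(),y),z)-back(c,o,(xs.max(),y),z)),4) for z in (.103,.127)])
print(np.where(g[:,300]>205)[0][[0,-1]])
go([.519,.359,.2],177.8)
"
```

```text
{'location': [311.5, 257.5], 'confidence': 0.95} [0.5191 0.3581 0.127 ]
{'location': [314.1, 221.9], 'confidence': 0.18} [0.4987 0.3604 0.127 ]
110 260 367 [np.float64(0.0591), np.float64(0.0534)]
140 263 366 [np.float64(0.0581), np.float64(0.0525)]
200 262 366 [np.float64(0.0614), np.float64(0.0554)]
250 264 364 [np.float64(0.0613), np.float64(0.0554)]
300 266 362 [np.float64(0.0613), np.float64(0.0553)]
[140 307]
t 13.25 pos [0.5206 0.3607 0.2161] rot [179.55   0.6  177.77] F [ 1.7 -0.2  0.4] | shift [ 0.0017 -0.0019  0.0161] turn -0.001 dist 0.016
```

View pics/w8.png

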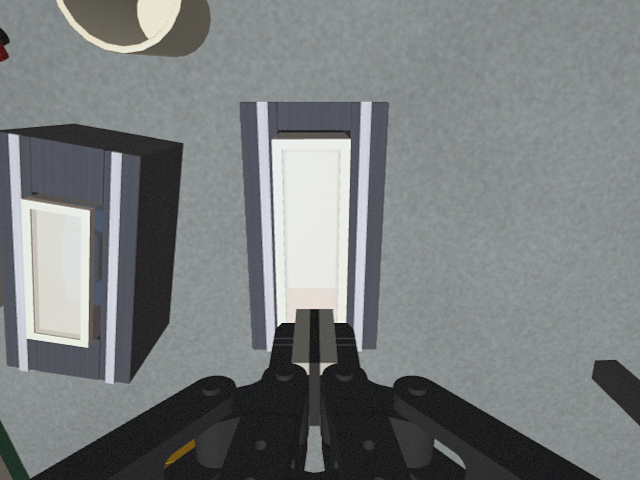

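The case has visibly risen: its rim is now 79 px wide at row 140, against 68 px before, with its side walls showing. I'll open and lower to grasp the top edge.

>>> {"method": "arm_command", "body": {
  "series": [
    [0,0,0,0],
    [0,0,0,0],
    [0,-0.001,0.03,0],
    [0,-0.001,0.07,0],
    [0,-0.001,0.09,0]
  ],
  "hand": 0.07,
  "grip_force": 25
}}

```text
time: 13.75
ee_pos: [0.517, 0.3573, 0.1119]
tcp_rot: [-179.8, -0.2, 177.8]
wrist_force: [-0.2, 0.2, 0.1]
opening: 0.0698
grasp_force: 0.0
```

```bash
python3 -c "
from h import *
go([.519,.3585,.094],177.8)"
```

```text
t 13.75 pos [0.517  0.3573 0.1119] rot [-179.82   -0.23  177.77] F [-0.2  0.2  0.1] | shift [-0.002   0.0013  0.0178] turn -0.0 dist 0.018
```

>>> {"method": "arm_command", "body": {
  "series": [
    [0,0,0.006,0],
    [0,0,0.012,0],
    [0,0,0.017,0],
    [0,0,0.017,0],
    [0,0,0.017,0]
  ]
}}

```text
time: 14.25
ee_pos: [0.5188, 0.3586, 0.1002]
tcp_rot: [180.0, 0.1, 177.8]
wrist_force: [-1.3, 0.4, -0.1]
opening: 0.0696
grasp_force: 0.0
```

```bash
python3 -c "
from h import *
go([.519,.3585,.094],177.8)"
```

```text
t 14.25 pos [0.5188 0.3586 0.1002] rot [1.7996e+02 6.0000e-02 1.7778e+02] F [-1.3  0.4 -0.1] | shift [-0.0002 -0.0001  0.0062] turn -0.0 dist 0.006
```

>>> {"method": "arm_command", "body": {
  "series": [
    [0,0,0.003,0],
    [0,0,0.006,0],
    [0,0,0.006,0],
    [0,0,0.006,0],
    [0,0,0.006,0]
  ]
}}

```text
time: 14.75
ee_pos: [0.5184, 0.3584, 0.0934]
tcp_rot: [180.0, 0.0, 177.8]
wrist_force: [0.7, -0.3, 0.1]
opening: 0.0699
grasp_force: 0.0
```

>>> {"method": "arm_command", "body": {
  "series": [
    [0,0,0,0],
    [0,0,0,0],
    [0,0,0,0],
    [0,0,0,0],
    [0,0,0,0]
  ],
  "hand": 0.02,
  "grip_force": 25
}}

```text
time: 15.25
ee_pos: [0.5184, 0.3583, 0.0932]
tcp_rot: [-180.0, -0.0, 177.8]
wrist_force: [0.6, -1.5, -0.8]
opening: 0.0397
grasp_force: 31.2
```

>>> {"method": "arm_command", "body": {
  "series": [
    [0,0,-0.004,0],
    [0,0,-0.012,0],
    [0,0,-0.022,0],
    [0,0,-0.034,0],
    [0,0,-0.046,0]
  ],
  "grip_force": 24
}}

```text
time: 15.75
ee_pos: [0.5186, 0.3585, 0.141]
tcp_rot: [180.0, 0.0, 177.8]
wrist_force: [0.2, 0.9, -1.0]
opening: 0.0395
grasp_force: 31.2
```

>>> {"method": "arm_command", "body": {
  "series": [
    [0,0,-0.015,0],
    [0,0,-0.035,0],
    [0,0,-0.06,0],
    [0,0,-0.085,0],
    [0,0,-0.105,0]
  ]
}}

```text
time: 16.25
ee_pos: [0.5185, 0.3584, 0.2473]
tcp_rot: [179.9, 0.1, 177.8]
wrist_force: [0.5, -0.4, -1.4]
opening: 0.0399
grasp_force: 31.2
```

```bash
python3 -c "
from h import *
print(bot.get_obs()['opening'],bot.get_obs()['grasp_force'])
print(riser(-.004,-.035))
go([*riser(-.004,-.035),.241],107.3)"
```

```text
0.03989799529636465 31.194925904273987
[ 0.56598908 -0.16180613]
t 16.25 pos [0.5185 0.3584 0.2473] rot [1.7992e+02 1.0000e-01 1.7778e+02] F [ 0.5 -0.4 -1.4] | shift [-0.0676 -0.518   0.0057] turn 1.23 dist 0.522
```

>>> {"method": "arm_command", "body": {
  "series": [
    [0,-0.02,0,0.04],
    [-0.003,-0.055,0,0.13],
    [-0.007,-0.095,0,0.23],
    [-0.015,-0.135,0,0.33],
    [-0.022,-0.175,0,0.43]
  ]
}}

```text
time: 16.75
ee_pos: [0.5336, 0.1813, 0.2457]
tcp_rot: [179.9, 0.1, 152.9]
wrist_force: [0.3, -0.1, -1.4]
opening: 0.0396
grasp_force: 31.1
```

```bash
python3 -c "
from h import *
go([*riser(-.004,-.035),.241],107.3)"
```

```text
t 16.75 pos [0.5336 0.1813 0.2457] rot [1.7994e+02 6.0000e-02 1.5293e+02] F [ 0.3 -0.1 -1.4] | shift [-0.185  -0.2907  0.0046] turn 0.796 dist 0.345
```

>>> {"method": "arm_command", "body": {
  "series": [
    [-0.02,-0.032,0,0.1],
    [-0.04,-0.064,0,0.21],
    [-0.06,-0.096,0,0.32],
    [-0.083,-0.13,0,0.43],
    [-0.105,-0.165,0,0.54]
  ]
}}

```text
time: 17.25
ee_pos: [0.5528, -0.0135, 0.2458]
tcp_rot: [179.9, 0.0, 122.0]
wrist_force: [0.4, 1.1, -1.3]
opening: 0.0397
grasp_force: 31.1
```

```bash
python3 -c "
from h import *
go([*riser(-.004,-.035),.2],107.3)"
```

```text
t 17.25 pos [ 0.5528 -0.0135  0.2458] rot [1.7992e+02 5.0000e-02 1.2196e+02] F [ 0.4  1.1 -1.3] | shift [-0.1327 -0.0673  0.0458] turn 0.256 dist 0.156
```

>>> {"method": "arm_command", "body": {
  "series": [
    [-0.04,-0.02,0,0.08],
    [-0.08,-0.04,0,0.17],
    [-0.115,-0.058,0,0.24],
    [-0.133,-0.067,0.01,0.256],
    [-0.133,-0.067,0.03,0.256]
  ]
}}

```text
time: 17.75
ee_pos: [0.5675, -0.1633, 0.2163]
tcp_rot: [179.8, 0.1, 107.3]
wrist_force: [0.2, 0.3, -1.5]
opening: 0.0396
grasp_force: 31.1
```

>>> {"method": "arm_command", "body": {
  "series": [
    [0,0,0.02,0],
    [0,0,0.03,0],
    [0,0,0.03,0],
    [0,0,0.03,0],
    [0,0,0.03,0]
  ]
}}

```text
time: 18.25
ee_pos: [0.5674, -0.1602, 0.1858]
tcp_rot: [179.9, 0.1, 107.6]
wrist_force: [0.5, 0.0, -1.1]
opening: 0.0395
grasp_force: 31.1
```

```bash
python3 -c "
from h import *
c,o=cam('side','s2.png')
v=cv2.resize(c['color'][170:390,230:450],None,fx=2.5,fy=2.5);cv2.imwrite('pics/s2c.png',v)
go([*riser(-.004,-.037),.0733],107.3)"
```

```text
t 18.3 pos [ 0.5674 -0.1602  0.1857] rot [1.7991e+02 6.0000e-02 1.0755e+02] F [ 0.7  0.4 -0.5] | shift [-0.0031 -0.002   0.1124] turn 0.004 dist 0.112
```

>>> {"method": "arm_command", "body": {
  "series": [
    [-0.003,-0.002,0.025,0.004],
    [-0.003,-0.002,0.055,0.004],
    [-0.003,-0.002,0.08,0.004],
    [-0.003,-0.002,0.095,0.004],
    [-0.003,-0.002,0.104,0.004]
  ]
}}

```text
time: 18.8
ee_pos: [0.5658, -0.1636, 0.0797]
tcp_rot: [-180.0, -0.0, 107.3]
wrist_force: [-0.4, 0.0, -0.4]
opening: 0.0398
grasp_force: 31.1
```

>>> {"method": "arm_command", "body": {
  "series": [
    [0,0,0.002,0],
    [0,0,0.004,0],
    [0,0,0.006,0],
    [0,0,0.007,0],
    [0,0,0.008,0]
  ]
}}

```text
time: 19.3
ee_pos: [0.5662, -0.1638, 0.0728]
tcp_rot: [180.0, 0.0, 107.3]
wrist_force: [-0.1, 0.0, -1.0]
opening: 0.0397
grasp_force: 31.1
```

```bash
python3 -c "
from h import *
go([*riser(-.004,-.037),.0713],107.3)"
```

```text
t 19.3 pos [ 0.5662 -0.1638  0.0728] rot [1.7996e+02 2.0000e-02 1.0730e+02] F [-0.1  0.  -1. ] | shift [-0.0001  0.0004  0.0015] turn 0.0 dist 0.002
```

>>> {"method": "arm_command", "body": {
  "series": [
    [0,0,0.0005,0],
    [0,0,0.001,0],
    [0,0,0.0015,0],
    [0,0,0.002,0],
    [0,0,0.002,0]
  ]
}}

```text
time: 19.8
ee_pos: [0.5659, -0.1637, 0.0703]
tcp_rot: [180.0, 0.0, 107.3]
wrist_force: [0.7, -0.6, -0.2]
opening: 0.0396
grasp_force: 31.2
```

>>> {"method": "arm_command", "body": {
  "series": [
    [0,0,0.0005,0],
    [0,0,0.001,0],
    [0,0,0.0015,0],
    [0,0,0.002,0],
    [0,0,0.002,0]
  ]
}}

```text
time: 20.3
ee_pos: [0.5659, -0.1636, 0.0701]
tcp_rot: [179.9, 0.0, 107.3]
wrist_force: [-5.4, 2.8, 13.0]
opening: 0.0399
grasp_force: 32.7
```

>>> {"method": "arm_command", "body": {
  "series": [
    [0,0,-0.0008,0],
    [0,0,-0.0015,0],
    [0,0,-0.0015,0],
    [0,0,-0.0015,0],
    [0,0,-0.0015,0]
  ]
}}

```text
time: 20.8
ee_pos: [0.566, -0.1637, 0.0702]
tcp_rot: [180.0, 0.0, 107.3]
wrist_force: [-1.6, 1.9, 5.4]
opening: 0.0395
grasp_force: 32.0
```

>>> {"method": "arm_command", "body": {
  "series": [
    [0,0,0,0],
    [0,0,0,0],
    [0,0,0,0],
    [0,0,0,0],
    [0,0,0,0]
  ],
  "hand": 0.075
}}

```text
time: 21.3
ee_pos: [0.5659, -0.1637, 0.0697]
tcp_rot: [-180.0, -0.0, 107.3]
wrist_force: [-0.3, -0.3, -0.6]
opening: 0.0747
grasp_force: 0.0
```

>>> {"method": "arm_command", "body": {
  "series": [
    [0,0,-0.01,0],
    [0,0,-0.03,0],
    [0,0,-0.06,0],
    [0,0,-0.1,0],
    [0,0,-0.14,0]
  ]
}}

```text
time: 21.8
ee_pos: [0.5655, -0.1636, 0.2118]
tcp_rot: [180.0, 0.0, 107.3]
wrist_force: [0.3, 1.0, 0.7]
opening: 0.0749
grasp_force: 0.0
```

>>> {"method": "arm_command", "body": {
  "series": [
    [-0.03,-0.03,-0.01,0],
    [-0.05,-0.07,-0.01,0],
    [-0.05,-0.11,-0.01,0],
    [-0.05,-0.15,-0.01,0],
    [-0.05,-0.19,-0.01,0]
  ]
}}

```text
time: 22.3
ee_pos: [0.3979, -0.2683, 0.2206]
tcp_rot: [180.0, 0.0, 107.3]
wrist_force: [0.7, -1.0, 0.4]
opening: 0.0749
grasp_force: 0.0
```

```bash
python3 -c "
from h import *
go([*riser(-.004,-.037),.0713],107.3)
c,o=cam('side','s3.png');d=cam('top','t3.png')[0]
a=cv2.resize(c['color'][230:390,250:430],(450,400),interpolation=cv2.INTER_CUBIC)
b=cv2.resize(d['color'][190:300,285:445],(350,240),interpolation=cv2.INTER_CUBIC)
v=np.zeros((400,800,3),np.uint8);v[:,:450]=a;v[:240,450:]=b;cv2.imwrite('pics/fin.png',v)
for x,y in [(-.024,-.102),(.016,-.102),(.016,.028),(-.024,.028)]: print(proj(d,o,[*riser(x,y),.105]).round(1))
"
```

```text
t 22.3 pos [ 0.3979 -0.2683  0.2206] rot [1.7997e+02 4.0000e-02 1.0730e+02] F [ 0.7 -1.   0.4] | shift [0.0498 0.1921 0.1493] turn 0.0 dist 0.248
[417.5 230.8]
[410.5 212.3]
[349.4 232.4]
[356.  251.1]
```

View pics/fin.png

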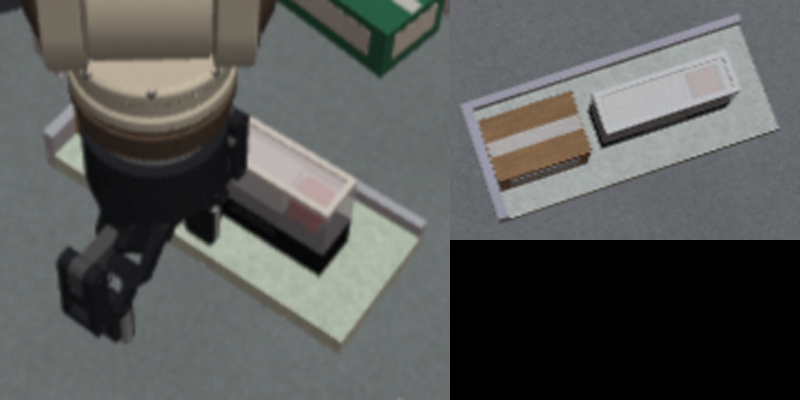

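The case stands upright and in line on the riser, with a small gap to the carton, and the carton is square against the fence. Handing in.

```bash
python3 -c "
from workcell import bot
print(bot.job_done())"
```

```text
the job is handed in; nothing more can be done
None
```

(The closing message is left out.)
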